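Face up the blue paint and fit its shelf label

TASK

Face up the blue paint on the lower shelf of the black paint rack: turn the blue pot where it stands so that its label squarely faces the front of the rack. Fit its shelf label too: unhook the blue label holder from the rim of the grey tub and push it down over the rack's front lip, tongue behind the lip and colour card outwards, fully home and centred on the blue pot's bay, leaving the other pots, labels and things where they are. Finish still holding the label holder and pressing it firmly down on the lip; do not let go.

Things in the scene. Friction and masses are not known exactly. Their poses are not given: they have to be found in the camera images.
- rack: black steel two-step paint rack, 290 mm wide, fixed. Origin on the table under the middle of the front lip; x points from the rack's front to its back, y along the lip, z up. From x = 133 mm a second step holds fixed paint tubes and labels, up to 120 mm high.
- lip (a point): middle of the bright rounded top edge of the rack's front lip, 63 mm above the table. The lip is an upright steel sheet along the rack's y, 4 mm thick (2 mm either side of this point in x); its front is flat down to 21 mm above the table, and behind it it stands 18 mm above the shelf floor.
- shelf (a point): middle of the lower shelf floor's middle bay, 45 mm above the table, 75 mm behind the lip. Two wires 6 mm high, at y = -45 and +45 mm from here, part the shelf into three bays centred at y = -90, 0 and +90 mm; a pot stands at the middle of each.
- blue_pot_c (a point): the blue pot, in one of the bays, label turned away: flip-top acrylic paint pot, upright cylinder 44 mm across and 75 mm high with white lid. Origin at its centre, half-way up (37.5 mm above its foot); z is up its axis, -x points to its labelled side. Facing front, its -x is along the rack's -x. A blue stripe on the lid runs from its middle to the labelled side. About 0.11 kg, turns freely on the shelf.
- blue_label (a point): point on the blue pot's side at the middle of its label, 22 mm from its axis, half-way up
- blue_clip_c (a point): centre of the grip of the blue label holder, a white plastic hook with a blue card in front (-x) and blue stripe on top, 44 mm wide (y), 13 thick (x), 56 high, 30 g. The grip is a solid block 13 x 44 x 18 mm (z -9 to +9) at its top. It starts hooked over the tub's front wall, and home on the rack the grip's underside sits on the lip's edge: this point 72 mm above the table.
- blue_clip_face (a point): point on the card side of the blue label holder, 6.5 mm from the grip's centre towards -x. From the grip's centre: the front panel spans x -6.5 to -3.5 mm and hangs down to z -47; the tongue behind it spans x 3.5 to 6.5 mm, down to z -23, its lowest 6 mm bent 2.5 mm away from the panel. The 7 mm gap between them takes the lip.
- tub: grey open tub of spare label holders, 110 (x) x 150 (y) x 68 mm high, walls 4 mm, fixed. Origin on the table under its middle; the blue and the green label holder hang over its front (-x) wall, 34 mm either side of the middle
- red_pot_c (a point): the red pot, leave alone: flip-top acrylic paint pot, upright cylinder 44 mm across and 75 mm high with white lid. Origin at its centre, half-way up (37.5 mm above its foot); z is up its axis, -x points to its labelled side.
- yellow_pot_c (a point): the yellow pot, leave alone: flip-top acrylic paint pot, upright cylinder 44 mm across and 75 mm high with white lid. Origin at its centre, half-way up (37.5 mm above its foot); z is up its axis, -x points to its labelled side.
- red_clip_c (a point): white plastic hook-on label holder, same shape as the blue one. Origin at the centre of its grip. Red card; hangs on the lip in front of the red pot, leave alone.
- yellow_clip_c (a point): white plastic hook-on label holder, same shape as the blue one. Origin at the centre of its grip. Yellow card; hangs on the lip in front of the yellow pot, leave alone.
- green_clip_c (a point): white plastic hook-on label holder, same shape as the blue one. Origin at the centre of its grip. Green card; hangs on the tub's front wall beside the blue one, leave alone.
- brush_pot: clear cup 76 mm across with brushes up to 200 mm high; origin under its middle; leave alone
- white_bottle: white paint bottle, 44 mm across, 130 mm high; origin under its middle; leave alone
- tube_red: paint tube with red label lying on the table, about 125 mm long along x, 36 mm high; leave alone
- tube_green: paint tube with green label lying on the table, about 125 mm long along x, 36 mm high; leave alone
Mind the look-alikes: they are no part of the job. Leave any pink or purple look-alike of the part that bears blue_clip_c alone.

How it is judged:
On the way:
1. the blue pot stands upright on the lower shelf with its label facing the front (angle between the x axis of blue_pot_c and the x axis of rack, either way round below 0.25 rad and x of blue_label in the frame of rack below 0.07 m and x of blue_pot_c in the frame of rack between 0.06 and 0.09 m and angle between blue_pot_c's own z axis and vertical below 0.1 rad and z of blue_pot_c in the frame of rack between 0.0775 and 0.0875 m), for 0.2 s.
At the end, for the whole second after the job is handed in: Blue pot upright in its bay within 15 mm of its depth, label within 0.25 rad of the front; blue label holder over the lip, tongue behind, card out, square within 0.12 rad, within 2 mm of home and 15 mm of that bay's middle, fingers on it, pressed on the rack with over 3 N (all of step 1 and ((y of blue_pot_c in the frame of rack between -0.114 and -0.066 m and y of blue_clip_c in the frame of rack between -0.105 and -0.075 m) or (y of blue_pot_c in the frame of rack between -0.024 and 0.024 m and y of blue_clip_c in the frame of rack between -0.015 and 0.015 m) or (y of blue_pot_c in the frame of rack between 0.066 and 0.114 m and y of blue_clip_c in the frame of rack between 0.075 and 0.105 m)) and z of blue_clip_c in the frame of rack between 0.067 and 0.074 m and x of blue_clip_c in the frame of rack between -0.004 and 0.004 m and x of blue_clip_face in the frame of rack below -0.003 m and angle between blue_clip_c's own z axis and vertical below 0.12 rad and angle between the x axis of blue_clip_c and the x axis of rack, either way round below 0.12 rad and contact force between blue_clip and rack above 3 N and contact force between the fingers and blue_clip above 2 N); the arm keeps its last pose, push and grip.
It fails at once if another pot, label or bystander was moved more than 20 mm (distance of any of red_pot_c, yellow_pot_c, red_clip_c, yellow_clip_c, green_clip_c, brush_pot, white_bottle, tube_red, tube_green from where it was at the start of the episode above 0.02 m).
It fails at once if the blue pot was tipped over (angle between blue_pot_c's own z axis and vertical above 0.6 rad).
It also fails if it takes over 58 s, if anything falls off the work surface, if the arm or the gripper's body presses on something with over 40 N, if the wrist force passes 120 N, or if a joint passes its speed limit or range.

ROBOT

A 7-joint arm with a two-finger parallel gripper is mounted at the origin on the work surface. World frame = base frame: x ahead of the robot, y to its left, z up, the work surface at z = 0. Lengths are in m, angles in rad, forces in N, time in s.
With the tool pointing down it reaches from about 0.35 to 0.775 m from the base axis. Payload 3.1 kg.
Tool frame: the origin (TCP) lies at the very end of the fingers, on their centre line; the grasp point (between the pads) lies 19 mm behind it (env.grasp_offset is the distance from the TCP to the grasp point, in m); z points along the fingers, y is the line along which they close (so a half turn about z gives the same grasp; the last joint's range is limited). The gripper opens to 85 mm and grips with 20 to 120 N. Pads are 22 mm wide; open, the fingers measure 114 mm over their backs; the gripper's body (76 mm by 85 mm) begins 54 mm behind the grasp point. The pads swing forward as they close: fully open they stand 13 mm farther back than shut.
Start: joints at [-1.206, 0.311, 0.014, 1.512, -0.004, 1.319, -0.027], TCP at [0.218, 0.505, 0.209] pointing down, gripper open.
Joint ranges: [-2.7, 2.7], [-0.3, 1.91], [-1.27, 1.3], [0.12, 2.57], [-1.44, 4.58], [0.2, 2.03], [-3.05, 3.05]. Speed limits (rad/s): [2.79, 2.79, 3.14, 3.14, 3.14, 3.14, 3.14].

INTERFACE

Orientations are given as a unit quaternion [x, y, z, w].
In Python, from cell import env gives the robot as it stands.
- The arm moves only by the tool play_rows, never from a script. Its argument "deltas" is text: rows parted by semicolons, each of 4 numbers parted by spaces: the shift along the tool's x, y, z in cm, then the turn about the tool's z in rad. In form: dx dy dz roll; .... A call has 1 to 20 rows; each row is the pose to reach, as a shift and turn from the pose commanded when the call began, along the tool's axes at that moment; what a row does not reach only later rows make up. A row lasts 1/12 s, in which the tool goes at most 41.7 mm and 7.16 degrees, less where a joint would pass 70% of its speed; a pose out of reach is approached as far as the arm can. A call with a gripper value outside its range is refused whole. "hand" is the opening, from 0 (shut) to 1 (fully open), set as the call begins (left out, the last holds). The fingers move at their own pace and stop on an object; "force" is the grip in N (left out, the last holds). Time passes only in rows, so rows that repeat a pose let the fingers close. It gives the time, the measured TCP pose, the force, the opening and the grip force at its end, in the units of the state.
- env.read_state(): the state, without advancing time (a new reading comes with each control period).
- env.camera(name): name is "scene" or "top" or "wrist"; returns a dict with "frame" (480x640x3 uint8, red, green, blue), "range_z" (480x640 float32, m along the optical axis (not along the pixel's ray), 0 where there is no reading), "K" (3x3 intrinsics, pixels), "cam_to_world" (4x4, takes a point from camera to world coordinates); the wrist camera has in their place "mount" (4x4, takes a point from camera to tool coordinates, whose origin is the TCP and whose axes are the flange's). Camera axes: x right, y down, z forward; pixel columns grow to the right and rows downward; lengths in m; the calibration is good to about 2 mm. A picture is of the moment at which its call begins: read the wrist's pose just before it.
- env.hand_in(): hands the job in; it is judged then, once.
The state is a dict: "clock": time; "joint_pos": joint angles; "dq": joint speeds; "effort": joint torques, N m; "tool_pos": TCP position; "ee_rot": TCP orientation; "contact_force": force on the tool from outside, world axes, zero at the start; "torque": the same for the moment, N m; "gripper_width": finger opening in m; "finger_force": force on a finger pad.
Only numpy, scipy, OpenCV 4.12 (cv2) and the standard library are available. Lean on these libraries where they do the work, as an engineer would, in place of code of your own. Each camera call takes 0.05 s, during which the arm holds its last target. There are 200 camera calls.

## Working session

There is one attempt and no reset: what is moved stays moved. The work goes in short steps, Python scripts to look and compute and a tool call to move; the robot and the scene stay as the last step left them, time stands still between calls to the robot, and variables do not carry over. Pictures are saved under pics/ and viewed, at most 13 in all, crops included, and the job is handed in when it is done.

Besides the shell and the picture viewer there is one more tool, called after "Request:" by a JSON object that holds its "op" and its "data", one argument or row to a line. play_rows: Moves the arm, as the interface text tells. Its arguments: {"type":"object","properties":{"deltas":{"type":"string"},"hand":{"type":"number"},"force":{"type":"number"}},"required":["deltas"]}

```bash
mkdir -p pics; ls; cat > h.py <<'E'
import numpy as np, cv2
from cell import env
from scipy.spatial.transform import Rotation as R
def cam(n):
    s=env.read_state(); c=env.camera(n)
    if 'mount' in c:
        T=np.eye(4);T[:3,:3]=R.from_quat(s['ee_rot']).as_matrix();T[:3,3]=s['tool_pos'];c['T']=T@c['mount']
    else: c['T']=c['cam_to_world']
    return c
def save(c,n): cv2.imwrite('pics/'+n+'.png',c['frame'][:,:,::-1])
def pts(c):
    z=c['range_z'];v,u=np.mgrid[:480,:640];K=c['K']
    P=np.stack([(u-K[0,2])/K[0,0]*z,(v-K[1,2])/K[1,1]*z,z,np.ones_like(z)],-1)
    return (P@c['T'].T)[...,:3]
def ray(c,u,v,h):
    d=c['T'][:3,:3]@np.linalg.inv(c['K'])@[u,v,1];o=c['T'][:3,3]
    return o+d*(h-o[2])/d[2]
def proj(c,p):
    q=np.linalg.inv(c['T'])@np.append(p,1);q=c['K']@q[:3];return q[:2]/q[2]
E
python3 - <<'E'
from h import *
s=env.read_state();print(s, env.grasp_offset)
for n in('scene','top'):
    c=cam(n);save(c,n+'0');print(c['K'],c['T'])
    np.savez('/tmp/%s0.npz'%n,**c)
E
```

```text
pics
{'clock': 0.0, 'joint_pos': array([-1.20569655,  0.31175088,  0.01400865,  1.5131233 , -0.00442319,
        1.31918925, -0.02721054]), 'dq': array([-0.00033748,  0.00179476, -0.00170375, -0.00251559,  0.0001597 ,
        0.00201364, -0.00057622]), 'effort': array([ 4.11116716e-04, -3.79916131e+01,  1.46519998e-01, -2.30589437e+01,
        1.24294186e-02,  1.40457315e-02,  2.26988540e-06]), 'tool_pos': array([0.2172906, 0.5043727, 0.2077806]), 'ee_rot': array([ 2.01978449e-01,  9.79389207e-01, -1.20234298e-03, -2.06179743e-04]), 'contact_force': array([ 0.94834971,  0.20379016, -0.69699085]), 'torque': array([ 0.02811503, -0.07188863,  0.0140597 ]), 'finger_force': 0.0, 'gripper_width': 0.08524521606784558} 0.0187
[[470.69724483   0.         325.48659787]
 [  0.         470.69724483 245.84645245]
 [  0.           0.           1.        ]] [[-0.74987035  0.38382364 -0.5388635   1.11629258]
 [ 0.66158371  0.43355464 -0.61183116  0.59979349]
 [-0.00120849 -0.81529736 -0.57904124  0.71636475]
 [ 0.          0.          0.          1.        ]]
[[529.18164605   0.         324.21231639]
 [  0.         529.18164605 242.88864561]
 [  0.           0.           1.        ]] [[ 0.00775881 -0.97587489  0.21819259  0.2787934 ]
 [-0.99996445 -0.00685171  0.00491366 -0.06444684]
 [-0.00330012 -0.21822296 -0.97589336  1.18090699]
 [ 0.          0.          0.          1.        ]]
```

View pics/scene0.png

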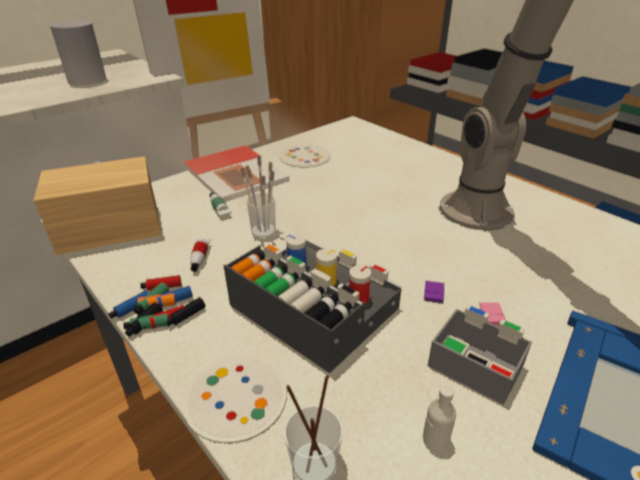

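View pics/top0.png

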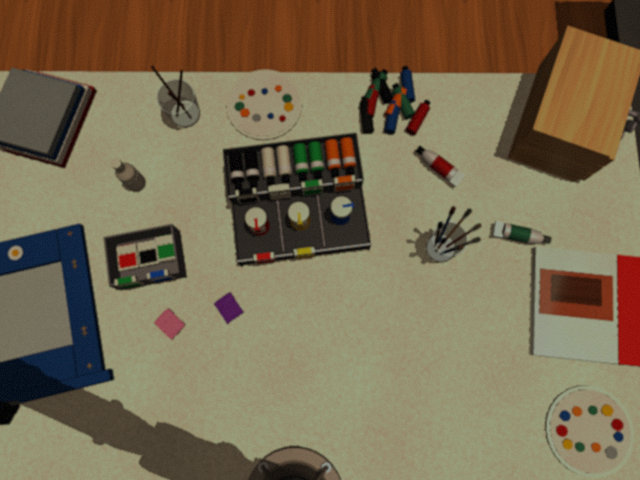

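The scene view shows the blue pot in the bay furthest from the camera, and the blue clip on the tub front at about (477,313). In the top view the blue pot lid is at (342,210), its stripe pointing right towards (352,206). The lip runs (238,262)–(369,247), and the blue clip is at (158,275).

```bash
python3 - <<'E'
from h import *
c=dict(np.load('/tmp/top0.npz'));P=pts(c);f=c['frame'];hsv=cv2.cvtColor(f,cv2.COLOR_RGB2HSV)
def show(n,u,v,h): print(n,np.round(ray(c,u,v,h),4),'depth',np.round(P[int(v),int(u)],4))
show('lipL',238,262,.063);show('lipR',369,247,.063);show('pot',342,210,.12)
blue=(hsv[...,0]>100)&(hsv[...,0]<130)&(hsv[...,1]>110)
n,l,st,ce=cv2.connectedComponentsWithStats(blue.astype(np.uint8))
for i in range(1,n):
    x,y,w,h,a=st[i]
    if a>6 and 100<ce[i][0]<400 and 130<ce[i][1]<330:
        m=l==i; print(st[i],ce[i].round(1),np.median(P[m],0).round(4),f[m].mean(0).round())
for n,u,v,h in[('red',256,221,.12),('yel',299,216,.12),('tub fl',110,288,.068),('fr',185,276,.068),('bl',105,236,.068),('br',178,226,.068),('redclip',264,257,.081),('yelclip',304,252,.081)]:show(n,u,v,h)
E
```

```text
lipL [0.4854 0.1261 0.063 ] depth [0.4862 0.1268 0.0585]
lipR [ 0.5203 -0.1556  0.063 ] depth [ 0.5272 -0.1583  0.031 ]
pot [ 0.5865 -0.0956  0.12  ] depth [ 0.5853 -0.0955  0.1241]
[344 203  10   5  22] [349.6 204.9] [ 0.5975 -0.1133  0.1198] [41. 61. 97.]
[331 214  18  11  98] [339.  219.9] [ 0.5763 -0.0902  0.0725] [ 6. 14. 30.]
[151 270  13   8  78] [156.9 273.7] [0.4544 0.2902 0.0876] [25. 51. 98.]
[155 278  16   4  28] [162.1 279.4] [0.4487 0.2919 0.0479] [12. 20. 36.]
red [0.5615 0.0828 0.12  ] depth [0.5609 0.0824 0.1223]
yel [ 0.5729 -0.0063  0.12  ] depth [ 0.572  -0.0064  0.123 ]
tub fl [0.4266 0.394  0.068 ] depth [4.355e-01 4.219e-01 4.000e-04]
fr [0.4534 0.2367 0.068 ] depth [0.462  0.2516 0.0128]
bl [0.5396 0.4157 0.068 ] depth [0.5391 0.4149 0.0699]
br [0.563  0.2591 0.068 ] depth [0.5788 0.277  0.0062]
redclip [0.4932 0.0684 0.081 ] depth [0.493  0.0682 0.0822]
yelclip [ 0.5046 -0.0162  0.081 ] depth [ 0.504  -0.0163  0.0839]
```

```bash
cat >> h.py <<'E'
def go(p,yaw,cmd=None):
    "delta in tool frame: p target TCP, yaw = world angle of tool y"
    s=env.read_state();M=R.from_quat(s['ee_rot']).as_matrix()
    d=M.T@(np.array(p)-s['tool_pos'])*100
    y=np.arctan2(M[1,1],M[0,1]);r=-((yaw-y+np.pi)%(2*np.pi)-np.pi)
    print('t %.2f tcp'%s['clock'],s['tool_pos'].round(4),'yaw %.3f'%y,'-> dx dy dz roll',d.round(2),round(r,3),'dist %.3f'%np.linalg.norm(d/100))
E
python3 -c "
from h import *
go([.50,-.06,.26],.12)"
```

```text
t 0.10 tcp [0.2173 0.5045 0.2079] yaw 1.164 -> dx dy dz roll [-48.29 -40.67  -5.12] 1.044 dist 0.633
```

Request:
{"op": "play_rows", "data": {
  "deltas": "-1.2 -1 -1 0.05;-4 -3.3 -3 0.13;-7 -6 -5 0.22;-10 -8.4 -5 0.31;-13.2 -11 -5 0.40;-16.3 -13.7 -5 0.49;-19.4 -16.3 -5 0.58;-22.5 -19 -5 0.67;-25.6 -21.6 -5 0.76;-28.7 -24.2 -5 0.85;-31.8 -26.8 -5 0.94;-34.9 -29.4 -5 1.04;-38 -32 -5 1.04;-41 -34.5 -5 1.04;-44 -37 -5 1.04;-46.5 -39.2 -5 1.04;-48 -40.5 -5 1.04;-48.3 -40.7 -5 1.04;-48.3 -40.7 -5 1.04;-48.3 -40.7 -5 1.04",
  "hand": 0.72,
  "force": 30
}}

```text
clock: 1.77
tool_pos: [0.4997, -0.0583, 0.2584]
ee_rot: [0.661, 0.75, -0.0, -0.001]
contact_force: [-0.6, 0.0, 0.8]
gripper_width: 0.0615
finger_force: 0.0
```

```bash
python3 - <<'E'
from h import *
s=env.read_state();print(s['tool_pos'],s['joint_pos'].round(2),s['gripper_width'])
c=cam('wrist');save(c,'w1');np.savez('/tmp/w1.npz',**c);print(c['K'],c['mount'].round(4))
E
```

```text
[ 0.49970281 -0.0583069   0.25837185] [-0.45  0.21  0.65  1.56 -0.13  1.41  0.34] 0.061490647353656405
[[406.13042653   0.         317.79803903]
 [  0.         406.13042653 241.02725681]
 [  0.           0.           1.        ]] [[-0.000e+00 -9.568e-01 -2.908e-01  7.390e-02]
 [ 1.000e+00 -0.000e+00 -0.000e+00 -2.000e-04]
 [ 0.000e+00 -2.908e-01  9.568e-01 -1.648e-01]
 [ 0.000e+00  0.000e+00  0.000e+00  1.000e+00]]
```

View pics/w1.png

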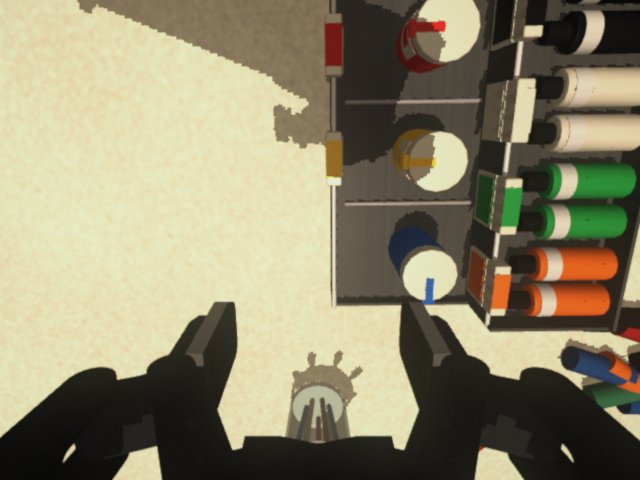

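The wrist view shows the lip along column 334 (rows 0–305) and the blue pot lid at (430,275), its stripe pointing down to (429,300). The brush pot is at (318,405).

```bash
python3 - <<'E'
from h import *
c=dict(np.load('/tmp/w1.npz'));P=pts(c);f=c['frame'];hsv=cv2.cvtColor(f,cv2.COLOR_RGB2HSV)
v,u=np.mgrid[:480,:640]
# lid
for n,a in(('blue',(390,250,470,312)),('yel',(395,120,480,200))):
    m=(u>a[0])&(u<a[2])&(v>a[1])&(v<a[3])&(P[...,2]>.112)
    cn=max(cv2.findContours(m.astype(np.uint8),0,1)[0],key=cv2.contourArea)
    (x,y),r=cv2.minEnclosingCircle(cn);h=np.median(P[m][:,2]);ct=ray(c,x,y,h)
    print(n,'lid px',x,y,r,'h',h,'ctr',ct.round(4),'medianP',P[m].mean(0).round(4))
    if n=='blue':
        b=m&(hsv[...,0]>95)&(hsv[...,0]<130)&(hsv[...,1]>100);q=ray(c,u[b].mean(),v[b].mean(),h)
        print('stripe',b.sum(),q.round(4),np.arctan2(*(q-ct)[1::-1]))
        X=np.array([ray(c,i,j,h)[:2] for i,j in zip(u[b],v[b])]);L=cv2.fitLine(X.astype(np.float32),2,0,.001,.001).ravel();print('line dir',np.arctan2(L[1],L[0]))
# lip
m=(u>322)&(u<345)&(v<306)&(abs(P[...,2]-.063)<.006)&(hsv[...,2]>120)&(hsv[...,1]<60)
X=np.array([ray(c,i,j,.063)[:2] for i,j in zip(u[m],v[m])])
L=cv2.fitLine(X.astype(np.float32),cv2.DIST_HUBER,0,.001,.001).ravel();d=L[:2]*np.sign(L[1]);ya=np.arctan2(-d[0],d[1])
print('lip n',m.sum(),'yaw',ya,'pt',L[2:],'end',X[X[:,1].argmin()],'h',np.median(P[m][:,2]))
for n,lo,hi in(('redclip',(0,20),None),('yel',(130,185),None)):pass
for w in((200,220),(10,20),(285,300)):
    k=m&(v>=w[0])&(v<=w[1]);print(w,k.sum(),u[k].mean() if k.any() else 0,[ray(c,u[k].mean(),v[k].mean(),.063).round(4) if k.any() else 0])
E
```

```text
blue lid px 424.0 282.5 36.6231803894043 h 0.119922780578881 ctr [ 0.5908 -0.1002  0.1199] medianP [ 0.5866 -0.0884  0.1377]
stripe 184 [ 0.5963 -0.108   0.1199] -0.9542766283163001
line dir -1.4513535
yel lid px 434.0 160.0 33.24163818359375 h 0.11984766251278675 ctr [ 0.5786 -0.0038  0.1198] medianP [ 0.5792 -0.0044  0.1223]
lip n 510 yaw 0.13800843 pt [ 0.51667315 -0.08311822] end [ 0.52550131 -0.15618121] h 0.06261391242541234
(200, 220) 84 333.5 [array([ 0.5141, -0.0625,  0.063 ])]
(10, 20) 1 333.0 [array([0.4919, 0.0968, 0.063 ])]
(285, 300) 64 333.5 [array([ 0.5252, -0.1429,  0.063 ])]
```

```bash
python3 - <<'E'
from h import *
c=dict(np.load('/tmp/w1.npz'));P=pts(c);f=c['frame'];hsv=cv2.cvtColor(f,cv2.COLOR_RGB2HSV)
v,u=np.mgrid[:480,:640]
m=(u>390)&(u<465)&(v>235)&(v<312)&(abs(P[...,2]-.12)<.004)
b=m&(hsv[...,0]>95)&(hsv[...,0]<130)&(hsv[...,1]>100)
cn=max(cv2.findContours(m.astype(np.uint8),0,1)[0],key=cv2.contourArea)
(x,y),r=cv2.minEnclosingCircle(cn);print(x,y,r,ray(c,x,y,.12),ray(c,u[b].mean(),v[b].mean(),.12),u[b].min(),u[b].max(),v[b].min(),v[b].max())
ct=ray(c,x,y,.12);q=ray(c,u[b].mean(),v[b].mean(),.12);print(np.arctan2(*(q-ct)[1::-1]))
X=np.array([ray(c,i,j,.12)[:2] for i,j in zip(u[b],v[b])]);L=cv2.fitLine(X.astype(np.float32),2,0,.001,.001).ravel();print('line dir',np.arctan2(L[1],L[0]))
# rack geometry
ya=.138;ex=np.array([np.cos(ya),np.sin(ya)]);ey=np.array([-ex[1],ex[0]])
p0=np.array([.51667,-.08312]);rel=ct[:2]-p0;print('pot depth behind lip',rel@ex,'lip pt before pot',ct[:2]-ex*(rel@ex),'to lip end',(np.array([.5255,-.1562])-ct[:2])@ey)
c=dict(np.load('/tmp/top0.npz'));f=c['frame'];P=pts(c)
m=np.zeros((480,640),bool);m[190:232,320:364]=1;m&=abs(P[...,2]-.12)<.006
cn=max(cv2.findContours(m.astype(np.uint8),0,1)[0],key=cv2.contourArea);(x,y),r=cv2.minEnclosingCircle(cn);print('top',x,y,r,ray(c,x,y,.12))
go([ct[0],ct[1],.24],.84)
E
```

```text
429.2064208984375 276.28900146484375 28.39763641357422 [ 0.59379307 -0.09436914  0.12      ] [ 0.5962757  -0.10798615  0.12      ] 421 434 279 303
-1.3904583303971838
line dir -1.4513489
pot depth behind lip 0.07484240860881525 lip pt before pot [ 0.51966218 -0.10466464] to lip end -0.051848485695766326
top 342.27874755859375 206.06637573242188 11.466602325439453 [ 0.59498503 -0.09619018  0.12      ]
t 1.82 tcp [ 0.4997 -0.0577  0.2585] yaw 0.127 -> dx dy dz roll [-4.83  8.87  1.84] -0.713 dist 0.103
```

Request:
{"op": "play_rows", "data": {
  "deltas": "-1 2 0.5 -0.1;-2.2 4 2 -0.22;-3.4 6.2 3.5 -0.34;-4.4 8 5.5 -0.46;-4.8 8.8 8 -0.52;-4.83 8.87 10 -0.52;-4.83 8.87 11 -0.52;-4.83 8.87 13 -0.52;-4.83 8.87 15.2 -0.52;-4.83 8.87 17.4 -0.52;-4.83 8.87 18.6 -0.52;-4.83 8.87 19 -0.52;-4.83 8.87 19 -0.52;-4.83 8.87 19 -0.52"
}}

```text
clock: 2.98
tool_pos: [0.5951, -0.0963, 0.0702]
ee_rot: [0.447, 0.895, 0.0, 0.001]
contact_force: [-0.4, -0.9, 0.9]
gripper_width: 0.0613
finger_force: 0.0
```

Request:
{"op": "play_rows", "data": {
  "deltas": "0 0 0 0;0 0 0 0;0 0 0 0;0 0 0 0;0 0 0 0;0 0 0 0;0 0 0 0;0 0 0 0",
  "hand": 0.4,
  "force": 25
}}

```text
clock: 3.65
tool_pos: [0.5957, -0.0968, 0.0707]
ee_rot: [0.447, 0.895, 0.001, 0.002]
contact_force: [-0.1, 0.4, 5.9]
gripper_width: 0.0438
finger_force: 25.6
```

Request:
{"op": "play_rows", "data": {
  "deltas": "0 0 0 0.03;0 0 0 0.1;0 0 0 0.2;0 0 0 0.3;0 0 0 0.4;0 0 0 0.5;0 0 0 0.6;0 0 0 0.7;0 0 0 0.8;0 0 0 0.9;0 0 0 1.0;0 0 0 1.1;0 0 0 1.2;0 0 0 1.3;0 0 0 1.4;0 0 0 1.5;0 0 0 1.56;0 0 0 1.58;0 0 0 1.58;0 0 0 1.58"
}}

```text
clock: 5.32
tool_pos: [0.5933, -0.0976, 0.0706]
ee_rot: [0.95, 0.312, -0.001, -0.0]
contact_force: [-5.4, 0.1, 8.8]
gripper_width: 0.0436
finger_force: 25.5
```

Request:
{"op": "play_rows", "data": {
  "deltas": "0 0 0 0;0 0 0 0;0 0 0 0;0 0 0 0;0 0 0 0;0 0 -0.8 0;0 0 -3 0;0 0 -6 0;0 0 -9 0;0 0 -12 -0.1;0 0 -15 -0.2;0 0 -17.5 -0.3;0 0 -18.5 -0.4;0 0 -19 -0.5;0 0 -19 -0.6;0 0 -19 -0.7;0 0 -19 -0.8;0 0 -19 -0.9;0 0 -19 -1.0;0 0 -19 -1.05",
  "hand": 0.72
}}

```text
clock: 6.98
tool_pos: [0.5941, -0.097, 0.2596]
ee_rot: [0.664, 0.747, 0.0, 0.0]
contact_force: [-0.5, -0.0, -0.2]
gripper_width: 0.0612
finger_force: 0.0
```

```bash
python3 - <<'E'
from h import *
go([.50,-.06,.26],.138)
E
```

```text
t 6.98 tcp [ 0.5941 -0.097   0.2596] yaw 0.118 -> dx dy dz roll [ 4.78 -8.91 -0.05] -0.02 dist 0.101
```

Request:
{"op": "play_rows", "data": {
  "deltas": "0.5 -1.5 0 -0.02;1.8 -4 0 -0.02;3.4 -6.5 0 -0.02;4.5 -8.5 0 -0.02;4.8 -8.9 0 -0.02;4.8 -8.9 0 -0.02;4.8 -8.9 0 -0.02"
}}

```text
clock: 7.57
tool_pos: [0.5011, -0.0593, 0.2596]
ee_rot: [0.658, 0.753, 0.001, 0.001]
contact_force: [-0.2, -0.8, -0.3]
gripper_width: 0.0618
finger_force: 0.0
```

```bash
cat > pot.py <<'E'
from h import *
import sys
c=cam('wrist');save(c,sys.argv[1]);np.savez('/tmp/%s.npz'%sys.argv[1],**c)
P=pts(c);f=c['frame'];hsv=cv2.cvtColor(f,cv2.COLOR_RGB2HSV)
v,u=np.mgrid[:480,:640]
x0,y0=proj(c,[.594,-.0955,.12])
m=(abs(u-x0)<40)&(abs(v-y0)<40)&(abs(P[...,2]-.12)<.004)
b=m&(hsv[...,0]>95)&(hsv[...,0]<130)&(hsv[...,1]>100)
cn=max(cv2.findContours(m.astype(np.uint8),0,1)[0],key=cv2.contourArea)
(x,y),r=cv2.minEnclosingCircle(cn);ct=ray(c,x,y,.12);q=ray(c,u[b].mean(),v[b].mean(),.12)
print('lid',x,y,r,ct.round(4),'stripe',b.sum(),'dir err',np.arctan2(*(ct-q)[1::-1])-.138)
X=np.array([ray(c,i,j,.12)[:2] for i,j in zip(u[b],v[b])]);L=cv2.fitLine(X.astype(np.float32),2,0,.001,.001).ravel();print('line err',np.arctan(L[1]/L[0])-.138)
m=(abs(P[...,2]-.063)<.006)&(hsv[...,2]>120)&(hsv[...,1]<60)
X=np.array([ray(c,i,j,.063)[:2] for i,j in zip(u[m],v[m])]);X=X[abs((X-[.51667,-.08312])@[.9905,.1376])<.01]
L=cv2.fitLine(X.astype(np.float32),cv2.DIST_HUBER,0,.001,.001).ravel();print('lip',len(X),'yaw',np.arctan2(-L[0]*np.sign(L[1]),abs(L[1])),L[2:],'end',X[X[:,1].argmin()],X[X[:,1].argmax()])
go([.43,.29,.26],.16)
E
python3 pot.py w2
```

```text
lid 424.1134338378906 275.93865966796875 29.957670211791992 [ 0.5925 -0.0956  0.12  ] stripe 214 dir err 0.13209210059633075
line err -0.07335612
lip 502 yaw 0.14166911 [ 0.51937634 -0.10024841] end [ 0.54819348 -0.29216502] [0.49080288 0.10246762]
t 7.62 tcp [ 0.5013 -0.0597  0.2594] yaw 0.134 -> dx dy dz roll [35.6  -2.41 -0.1 ] -0.026 dist 0.357
```

View pics/w2.png

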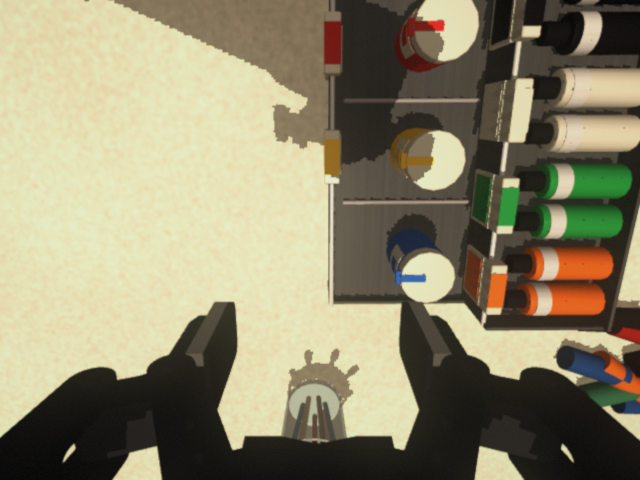

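The picture shows the blue stripe now level, (398,279) to (425,278), parallel to the yellow one, so the pot faces front (line error about 0.07 rad). Next is the tub.

Request:
{"op": "play_rows", "data": {
  "deltas": "1 0 0 0;3.5 -0.3 0 -0.02;7 -0.5 0 -0.03;10.5 -1 0 -0.03;14 -1.3 0 -0.03;17.5 -1.6 0 -0.03;21 -1.9 0 -0.03;24.5 -2.2 0 -0.03;28 -2.4 0 -0.03;31 -2.4 0 -0.03;33 -2.4 0 -0.03;33.5 -2.4 0 -0.03;33.5 -2.4 0 -0.03;33.5 -2.4 0 -0.03",
  "hand": 0.5
}}

```text
clock: 8.78
tool_pos: [0.4325, 0.2684, 0.2586]
ee_rot: [0.647, 0.762, -0.001, 0.001]
contact_force: [0.2, -1.4, 0.6]
gripper_width: 0.0427
finger_force: 0.0
```

```bash
python3 - <<'E'
from h import *
c=cam('wrist');save(c,'w3');np.savez('/tmp/w3.npz',**c)
print(env.read_state()['gripper_width'])
P=pts(c);f=c['frame'];hsv=cv2.cvtColor(f,cv2.COLOR_RGB2HSV);v,u=np.mgrid[:480,:640]
b=((hsv[...,0]>95)&(hsv[...,0]<130)&(hsv[...,1]>100)&(abs(P[...,0]-.45)<.05)&(abs(P[...,1]-.29)<.06)&(P[...,2]>.03)).astype(np.uint8)
n,l,st,ce=cv2.connectedComponentsWithStats(b)
for i in range(1,n):
    if st[i][4]>20: m=l==i;print(st[i],ce[i],np.median(P[m],0).round(4))
top=(abs(P[...,2]-.086)<.004)&(abs(P[...,0]-.45)<.05)&(P[...,1]>.2)&(P[...,1]<.42)
n,l,st,ce=cv2.connectedComponentsWithStats(top.astype(np.uint8))
for i in range(1,n):
    if st[i][4]>40:
        m=l==i;X=np.array([ray(c,a,b_,.086)[:2] for a,b_ in zip(u[m],v[m])])
        rr=cv2.minAreaRect(X.astype(np.float32)*1000);print('top',st[i],rr,np.median(P[m],0).round(4))
        w=hsv[m];print('hue',np.median(w,0))
E
```

```text
0.04267018804949134
[341 169  16  35 496] [348.86693548 186.36895161] [0.4548 0.2911 0.0864]
top [338  70  18  60 984] ((440.6199951171875, 357.3790283203125), (13.191645622253418, 43.7716064453125), 12.041053771972656) [0.4406 0.3576 0.0862]
hue [ 59. 133.  76.]
top [340 159  17  53 824] ((454.1124267578125, 291.4999084472656), (13.174605369567871, 43.668357849121094), 10.885808944702148) [0.4543 0.292  0.0862]
hue [108.  111.  180.5]
```

View pics/w3.png

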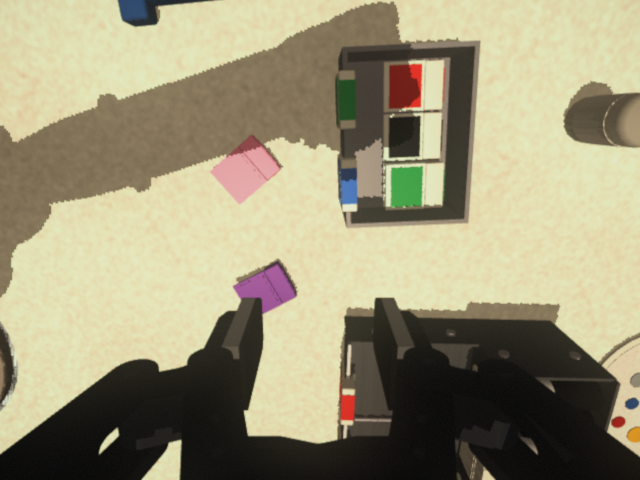

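The blue grip is at (349,186) in the picture, with its card out to the left. Green is at (347,100), and the spare cards lie inside the tub from column 385.

```bash
python3 - <<'E'
from h import *
c=dict(np.load('/tmp/w3.npz'));P=pts(c)
print(np.percentile(P[60:205,388:440,2],[50,99]),P[150,376],P[190,400],P[190,390])
go([.4541,.2915,.063],.197)
E
```

```text
[0.01861744 0.03444771] [0.4834279  0.31941575 0.00465966] [0.50955862 0.28767937 0.03392345] [0.50035122 0.28589519 0.032363  ]
t 8.83 tcp [0.4328 0.2677 0.2589] yaw 0.161 -> dx dy dz roll [ 2.04  2.48 19.58] -0.036 dist 0.198
```

Request:
{"op": "play_rows", "data": {
  "deltas": "0.8 1 1 -0.02;1.7 2.1 4 -0.035;2.0 2.45 7 -0.035;2.0 2.45 10 -0.035;2.0 2.45 12.5 -0.035;2.0 2.45 14 -0.035;2.0 2.45 14 -0.035;2.0 2.45 14 -0.035",
  "hand": 0.4
}}

```text
clock: 9.5
tool_pos: [0.4531, 0.2914, 0.1188]
ee_rot: [0.635, 0.773, -0.001, 0.0]
contact_force: [0.2, -0.1, 0.8]
gripper_width: 0.034
finger_force: 0.0
```

```bash
python3 - <<'E'
from h import *
print(env.read_state()['gripper_width'])
go([.4541,.2915,.063],.197)
E
```

```text
0.03404958110346043
t 9.50 tcp [0.4531 0.2914 0.1188] yaw 0.196 -> dx dy dz roll [0.   0.1  5.58] -0.001 dist 0.056
```

Request:
{"op": "play_rows", "data": {
  "deltas": "0 0.1 1 0;0 0.1 2.5 0;0 0.1 4 0;0 0.1 5.2 0;0 0.1 5.6 0;0 0.1 5.6 0;0 0.1 5.6 0"
}}

```text
clock: 10.08
tool_pos: [0.4546, 0.2938, 0.0639]
ee_rot: [0.633, 0.774, 0.001, 0.0]
contact_force: [0.3, 0.5, -0.2]
gripper_width: 0.0344
finger_force: 0.0
```

Request:
{"op": "play_rows", "data": {
  "deltas": "0 0 0 0;0 0 0 0;0 0 0 0;0 0 0 0;0 0 0 0;0 0 0 0;0 0 0 0;0 0 0 0",
  "hand": 0,
  "force": 50
}}

```text
clock: 10.75
tool_pos: [0.4546, 0.2943, 0.0647]
ee_rot: [0.633, 0.774, 0.001, 0.0]
contact_force: [-1.6, -1.3, 5.6]
gripper_width: -0.0
finger_force: 2.7
```

```bash
python3 - <<'E'
from h import *
s=env.read_state();print(s['gripper_width'],s['finger_force'])
c=cam('wrist');np.savez('/tmp/w4.npz',**c)
d=cam('scene');np.savez('/tmp/s4.npz',**d)
im=cv2.resize(d['frame'][250:410,400:560],(560,560),interpolation=cv2.INTER_CUBIC)
im=np.hstack([im[:, :400],cv2.resize(c['frame'],(400,560))])
cv2.imwrite('pics/sw4.png',im[:,:,::-1])
E
```

```text
-2.734273323766918e-05 2.709465272032503
```

View pics/sw4.png

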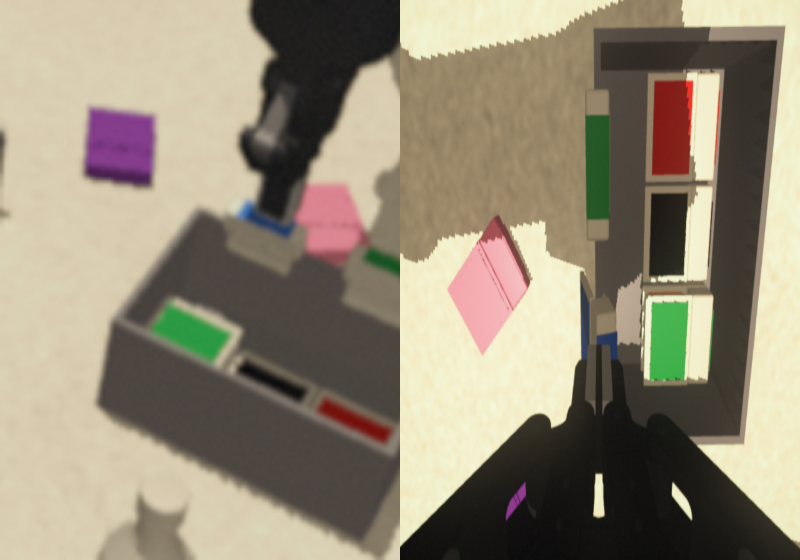

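The fingers shut with nothing between them. The clip still hangs on the wall at about (600,330) of the right half, but tilted.

```bash
python3 - <<'E'
from h import *
for n in('w4','s4'):
    c=dict(np.load('/tmp/%s.npz'%n));P=pts(c);f=c['frame']
    ya=.197;ex=np.array([np.cos(ya),np.sin(ya)]);ey=np.array([-ex[1],ex[0]])
    A=(P[...,:2]-[.4541,.2915])@ex;B=(P[...,:2]-[.4541,.2915])@ey
    m=(abs(A)<.03)&(abs(B)<.035)&(P[...,2]<.14)&(P[...,2]>.055)&(c['range_z']>0)
    print(n,m.sum())
    for b in np.arange(-.03,.035,.006):
        k=m&(abs(B-b)<.003)
        if k.sum()<3: continue
        # per A-bin max z
        o=[]
        for a in np.arange(-.02,.024,.004):
            q=k&(abs(A-a)<.002)
            o.append('%3d/%s'%(1000*np.median(P[q][:,2]),''.join('%x'%(int(t)//16) for t in np.median(f[q],0))) if q.sum()>1 else '   .   ')
        print('%4d'%(b*1000),' '.join(o))
E
```

```text
w4 12124
 -12    .       .       .       .       .    128/765 133/aa8    .       .       .       .   
  -6    .       .       .     57/346 136/111 124/111 135/111    .       .       .       .   
   0    .       .       .     59/345 135/111 124/111 134/111    .       .       .       .   
   5 134/221 133/221 107/332  97/332  72/654 124/111 133/111  95/222 103/111 129/111 133/111
  11 137/222 132/221 131/322 116/222 117/544 114/221 118/443 113/211 126/111 134/111 136/111
  17    .       .    137/221 130/222  75/664  86/875  85/986 129/111  84/875    .       .   
  23    .       .       .     58/764  68/765  71/664  77/664  79/664  83/875    .       .   
  29    .       .       .       .       .     67/544  67/543    .       .       .       .   
s4 601
 -30    .       .       .       .       .     64/544  61/444    .       .       .       .   
 -24    .       .       .       .       .     59/544  71/876  80/a98    .       .       .   
 -18    .       .       .       .       .     89/ccb  86/bbb  73/765  84/aa9    .       .   
 -12    .       .       .       .       .       .     76/776  75/776  82/776    .       .   
  -6    .       .       .       .       .       .     60/776  85/765 102/443 111/333    .   
   0    .       .       .       .       .       .     61/775  78/765 107/111 112/111    .   
   5    .       .       .       .       .       .     64/775  86/445 103/221 109/111    .   
  11    .       .       .    131/876 111/866 111/755  95/655  86/655 132/222    .       .   
  17    .       .       .       .       .     73/866  69/765  77/775  84/876    .       .   
  23    .       .       .       .       .     63/444  66/544    .       .       .       .   
  29    .       .       .       .       .     65/444  61/444    .       .       .       .
```

```bash
python3 - <<'E'
from h import *
c=dict(np.load('/tmp/w4.npz'));P=pts(c);f=c['frame']
T=np.eye(4)
s=env.read_state();M=R.from_quat(s['ee_rot']).as_matrix()
Q=(P-s['tool_pos'])@M*1000
for v in range(225,345,6):
    print(v,'  '.join('%s:%d,%d,%d'%(''.join('%x'%(int(t)//16) for t in f[v,u]),*Q[v,u]) for u in(298,305,312,320,328,335,342)))
im=cv2.resize(c['frame'][180:380,220:420],(600,600),interpolation=cv2.INTER_NEAREST);cv2.imwrite('pics/w4c.png',im[:,:,::-1])
E
```

```text
225 986:13,-11,64  986:13,-7,64  765:31,-2,-2  543:31,0,-2  543:14,5,61  543:15,9,60  443:14,13,61
231 986:10,-11,64  986:10,-7,65  765:28,-2,-1  543:28,0,-2  443:11,5,61  543:10,9,62  443:11,13,60
237 986:6,-11,65  986:6,-7,64  765:26,-2,-2  544:26,0,-3  443:8,5,59  443:7,9,60  443:7,13,60
243 764:18,-9,12  986:3,-7,64  765:23,-2,-3  544:24,0,-3  543:3,5,61  543:4,9,61  443:4,13,60
249 764:18,-8,4  764:18,-5,4  765:20,-2,-2  544:21,0,-3  543:0,5,60  443:0,9,60  543:0,13,61
255 334:15,-8,5  875:19,-5,-4  765:18,-2,-3  654:18,0,-2  654:18,4,-3  543:-3,9,61  543:-3,13,60
261 334:13,-8,3  765:17,-5,-7  664:19,-2,-11  664:18,0,-10  664:19,3,-12  654:18,6,-10  543:-7,14,61
267 334:10,-8,3  765:15,-5,-8  764:18,-2,-18  764:19,0,-19  765:19,3,-19  765:19,6,-19  765:19,9,-18
273 334:7,-9,4  765:12,-5,-7  664:16,-2,-19  986:17,0,-21  986:17,3,-21  876:17,6,-20  876:16,9,-19
279 334:4,-9,4  765:9,-5,-7  664:14,-2,-18  986:15,0,-22  986:14,3,-20  876:14,6,-20  876:14,9,-19
285 334:1,-9,4  765:6,-5,-5  664:11,-2,-19  986:12,0,-21  876:12,3,-21  655:12,6,-19  345:12,9,-20
291 335:0,-9,3  765:3,-5
[... 191 characters left out ...]
554:10,-4,-32  544:10,-2,-32  221:10,0,-32  543:10,3,-32  544:10,5,-31  235:4,9,-20
309 332:6,-7,-29  554:10,-4,-37  543:10,-2,-36  221:10,0,-37  544:10,3,-37  543:10,5,-37  222:6,8,-29
315 443:10,-6,-42  554:10,-4,-41  544:10,-2,-41  221:10,0,-42  543:10,3,-41  543:10,5,-41  211:6,8,-33
321 443:10,-6,-45  544:10,-4,-45  543:10,-2,-45  221:10,0,-45  543:10,3,-45  443:10,5,-46  211:6,8,-38
327 544:10,-6,-50  543:10,-4,-49  543:10,-2,-49  221:10,0,-50  543:10,3,-49  543:10,5,-50  211:6,7,-42
333 554:10,-6,-54  544:10,-4,-53  443:10,-1,-53  211:10,0,-53  443:10,2,-54  443:10,5,-53  111:6,7,-47
339 544:10,-6,-57  543:10,-4,-57  433:10,-1,-57  111:10,0,-56  443:10,2,-57  443:10,4,-56  111:6,7,-50
```

View pics/w4c.png

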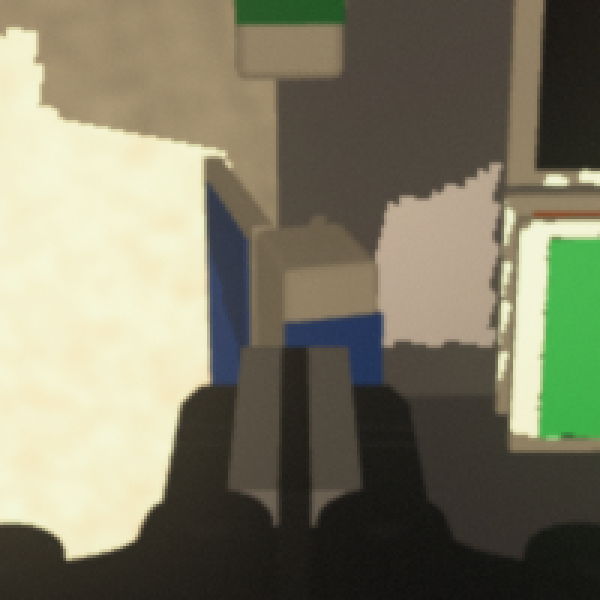

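```bash
python3 - <<'E'
from h import *
for n in('w1','w3','w4'):
    c=dict(np.load('/tmp/%s.npz'%n));K=c['K'];z=c['range_z'];v,u=np.mgrid[:480,:640]
    p=np.stack([(u-K[0,2])/K[0,0]*z,(v-K[1,2])/K[1,1]*z,z,z*0+1],-1)@c['mount'].T*1000
    d=(c['frame'].max(-1)<110)&(z>0)&(abs(p[...,1])<60)&(abs(p[...,0])<20)&(v>270)
    for lo in range(-50,50,10):
        k=d&(p[...,1]>lo)&(p[...,1]<lo+10)&(p[...,2]<15)
        if k.sum()>5: print(n,lo,k.sum(),'max z',np.percentile(p[k][:,2],99).round(1),'x',np.percentile(p[k][:,0],[1,99]).round(),end=' | ')
    print()
E
```

```text
w1 -50 3323 max z -37.1 x [-7. 13.] | w1 -40 5363 max z -29.9 x [-10.  17.] | w1 -30 4050 max z -80.7 x [11. 18.] | w1 -20 2646 max z -95.1 x [ 9. 19.] | w1 -10 2053 max z -95.1 x [ 9. 12.] | w1 0 2085 max z -95.1 x [ 9. 12.] | w1 10 2684 max z -95.0 x [ 9. 19.] | w1 20 4031 max z -80.0 x [11. 18.] | w1 30 5295 max z -31.0 x [-10.  17.] | w1 40 3470 max z -37.7 x [-7. 12.] | 
w3 -50 7879 max z -69.3 x [-11.  13.] | w3 -40 2524 max z -32.8 x [-7. 13.] | w3 -30 6792 max z -27.6 x [-10.  17.] | w3 -20 3799 max z -88.9 x [ 9. 18.] | w3 -10 2055 max z -95.2 x [ 9. 12.] | w3 0 2094 max z -95.2 x [ 9. 12.] | w3 10 3918 max z -88.7 x [ 9. 18.] | w3 20 6742 max z -27.8 x [-10.  18.] | w3 30 2600 max z -32.9 x [-7. 13.] | w3 40 8180 max z -69.5 x [-11.  13.] | 
w4 -50 4160 max z -83.6 x [ 5. 13.] | w4 -40 6486 max z -72.4 x [-9. 12.] | w4 -30 4026 max z -67.4 x [-8. 13.] | w4 -20 5202 max z 11.6 x [-4. 18.] | w4 -10 7749 max z 2.9 x [-9. 17.] | w4 0 7919 max z -20.0 x [-8. 17.] | w4 10 4947 max z -20.2 x [ 6. 18.] | w4 20 4143 max z -67.6 x [-8. 13.] | w4 30 6501 max z -72.8 x [-9. 12.] | w4 40 4035 max z -84.3 x [ 6. 13.] |
```

The fingertips really end about 21 mm behind the reported TCP when shut, and about 28 mm behind when half open. So they closed on top of the grip. I'll back off, re-measure and go lower.

Request:
{"op": "play_rows", "data": {
  "deltas": "0 0 -0.5 0;0 0 -1.5 0;0 0 -3 0;0 0 -5 0;-0.5 0 -7.5 0;-1 0 -10 0;-2 -1 -12 0;-2.5 -2 -13 0;-2.5 -2 -13 0;-2.5 -2 -13 0"
}}

```text
clock: 11.68
tool_pos: [0.4394, 0.2654, 0.1941]
ee_rot: [0.633, 0.774, 0.001, 0.0]
contact_force: [0.0, 0.9, -1.5]
gripper_width: -0.0001
finger_force: 0.0
```

```bash
cat > clip.py <<'E'
from h import *
import sys
c=cam('wrist');n=sys.argv[1];np.savez('/tmp/%s.npz'%n,**c)
P=pts(c);f=c['frame'];hsv=cv2.cvtColor(f,cv2.COLOR_RGB2HSV);v,u=np.mgrid[:480,:640]
ya=.197;ex=np.array([np.cos(ya),np.sin(ya)]);ey=np.array([-ex[1],ex[0]])
A=(P[...,:2]-[.4541,.2915])@ex;B=(P[...,:2]-[.4541,.2915])@ey
top=(abs(P[...,2]-.086)<.006)&(abs(A)<.03)&(abs(B)<.11)
N,l,st,ce=cv2.connectedComponentsWithStats(top.astype(np.uint8))
for i in range(1,N):
    if st[i][4]>40:
        m=l==i;X=np.stack([A[m],B[m]],-1)*1000
        C=np.c_[X,np.ones(len(X))];k=np.linalg.lstsq(C,P[m][:,2]*1000,rcond=None)[0]
        print(st[i],[np.round(t,1) for t in cv2.minAreaRect(X.astype(np.float32))],np.median(P[m],0).round(4),'slopes A,B',k.round(3))
cv2.imwrite('pics/%s.png'%n,cv2.resize(f[100:300,220:460],(720,600),interpolation=cv2.INTER_CUBIC)[:,:,::-1])
E
python3 clip.py w5
```

```text
[ 338   54   22   74 1558] [array([-0.2, 67.4]), array([13.1, 43.7]), np.float64(0.6)] [0.4404 0.3582 0.0862] slopes A,B [ 5.0000e-02 -2.0000e-03  8.6187e+01]
[ 338  164   20   65 1244] [array([ 1. , -0.6]), array([13. , 44.3]), np.float64(0.9)] [0.4548 0.2923 0.0862] slopes A,B [ 5.6000e-02 -7.0000e-03  8.5933e+01]
```

View pics/w5.png

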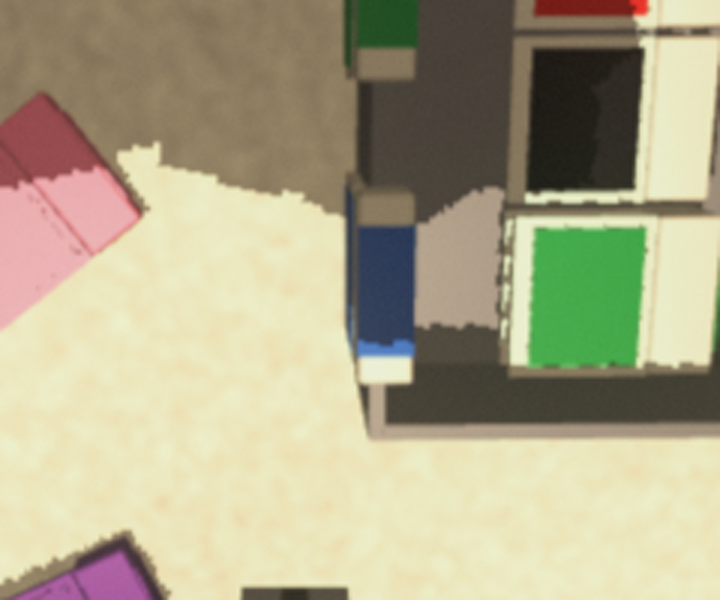

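The clip is back upright and hooked, its top centred near (385,285) of the crop, and nothing else has moved.

```bash
python3 - <<'E'
from h import *
go([.4552,.2912,.047],.197)
E
```

```text
t 11.73 tcp [0.4389 0.2656 0.193 ] yaw 0.199 -> dx dy dz roll [ 2.18  2.1  14.6 ] 0.002 dist 0.149
```

Request:
{"op": "play_rows", "data": {
  "deltas": "1 1 0 0;2 2 1 0;2.2 2.1 3 0;2.2 2.1 5 0;2.2 2.1 6.5 0;2.2 2.1 7 0;2.2 2.1 7 0;2.2 2.1 8 0;2.2 2.1 10 0;2.2 2.1 12 0;2.2 2.1 13.8 0;2.2 2.1 14.6 0;2.2 2.1 14.6 0;2.2 2.1 14.6 0",
  "hand": 0.4
}}

```text
clock: 12.9
tool_pos: [0.4557, 0.2911, 0.0474]
ee_rot: [0.633, 0.774, 0.0, 0.0]
contact_force: [-0.4, 0.2, 1.2]
gripper_width: 0.0344
finger_force: 0.0
```

Request:
{"op": "play_rows", "data": {
  "deltas": "0 0 0 0;0 0 0 0;0 0 0 0;0 0 0 0;0 0 0 0;0 0 0 0;0 0 0 0;0 0 0 0",
  "hand": 0,
  "force": 50
}}

```text
clock: 13.57
tool_pos: [0.4565, 0.2916, 0.0485]
ee_rot: [0.633, 0.774, 0.002, 0.0]
contact_force: [-0.7, -1.1, 6.1]
gripper_width: 0.0117
finger_force: 51.9
```

Request:
{"op": "play_rows", "data": {
  "deltas": "0 0 -0.5 0;0 0 -1.5 0;0 0 -3 0;0 0 -5 0;0 0 -7.5 0;0 0 -10 0;0 0 -12 0;0 0 -13 0;0 0 -13 0;0 0 -13 0"
}}

```text
clock: 14.4
tool_pos: [0.455, 0.2908, 0.1768]
ee_rot: [0.633, 0.774, 0.0, -0.0]
contact_force: [-0.6, 0.3, -0.6]
gripper_width: 0.0115
finger_force: 51.2
```

```bash
python3 - <<'E'
from h import *
s=env.read_state();print(s['tool_pos'],s['gripper_width'],s['finger_force'])
c=cam('wrist');np.savez('/tmp/w6.npz',**c)
K=c['K'];z=c['range_z'];v,u=np.mgrid[:480,:640]
p=np.stack([(u-K[0,2])/K[0,0]*z,(v-K[1,2])/K[1,1]*z,z,z*0+1],-1)@c['mount'].T*1000
m=(z>0)&(abs(p[...,0])<30)&(abs(p[...,1])<14)&(p[...,2]<25)&(p[...,2]>-45)&(p[...,0]>12)
print(m.sum());
# top face of grip, near end
for x in range(12,26,2):
    k=m&(abs(p[...,0]-x)<1);k2=k&(p[...,2]<np.percentile(p[k][:,2],60)) if k.any() else k
    if k.sum()>3: print(x,k.sum(),'y',np.percentile(p[k][:,1],[2,98]).round(1),'z',np.percentile(p[k][:,2],[2,50,98]).round(1))
cv2.imwrite('pics/w6.png',cv2.resize(c['frame'][180:380,200:440],(720,600),interpolation=cv2.INTER_CUBIC)[:,:,::-1])
t=(z>0)&(p[...,0]>12)&(p[...,0]<24)&(abs(p[...,1])<12)&(abs(p[...,2]+37.5)<5)
X=p[t];print('top',t.sum(),X.mean(0).round(1),X.min(0).round(1),X.max(0).round(1));
if t.sum()>10: print(np.linalg.lstsq(np.c_[X[:,:2],np.ones(len(X))],X[:,2],rcond=None)[0].round(3))
E
```

```text
[0.45497475 0.29080587 0.17680199] 0.01148538792871925 51.18520975112915
1928
12 102 y [-6.3  6. ] z [-38.8 -37.8 -36.5]
14 230 y [-6.4  7.3] z [-38.8 -37.7  -1.6]
16 241 y [-6.7  6.9] z [-38.5 -37.1  -5.9]
18 242 y [-7.5  6.9] z [-38.  -37.    4.9]
20 238 y [-7.2  6. ] z [-38.4 -37.1   5.6]
22 875 y [-6.8  5.4] z [-37.5 -27.9  14.2]
top 1224 [ 1.77e+01 -3.00e-01 -3.70e+01  1.00e+03] [  12.    -6.8  -39.3 1000. ] [  22.6    6.1  -32.5 1000. ]
[ 2.0200e-01  1.0000e-02 -4.0519e+01]
```

View pics/w6.png

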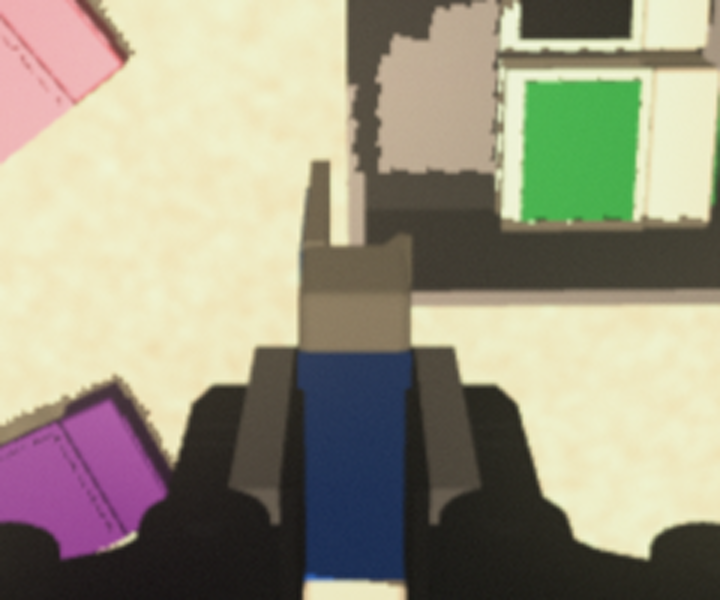

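The blue holder is held squarely between the pads, card to the left, ready to carry. Its top lies about 38 mm behind the TCP.

```bash
python3 - <<'E'
from h import *
go([.5197,-.1035,.14],.14)
E
```

```text
t 14.45 tcp [0.4543 0.2905 0.1758] yaw 0.199 -> dx dy dz roll [-39.91  -1.37   3.61] 0.059 dist 0.401
```

Request:
{"op": "play_rows", "data": {
  "deltas": "-0.7 0 0 0;-2.5 0 0 0.01;-5 -0.2 0 0.02;-8 -0.4 0 0.03;-11 -0.5 0 0.04;-14.2 -0.6 0 0.05;-17.4 -0.8 0 0.06;-20.6 -0.9 0 0.06;-23.8 -1 0 0.06;-27 -1.1 0 0.06;-30 -1.2 0 0.06;-33 -1.3 0 0.06;-35.7 -1.35 0 0.06;-38 -1.4 0 0.06;-39.3 -1.4 0.5 0.06;-39.9 -1.4 1.5 0.06;-39.9 -1.4 2.8 0.06;-39.9 -1.4 3.6 0.06;-39.9 -1.4 3.6 0.06;-39.9 -1.4 3.6 0.06"
}}

```text
clock: 16.12
tool_pos: [0.5193, -0.1023, 0.1399]
ee_rot: [0.656, 0.755, -0.001, -0.001]
contact_force: [0.3, 0.5, -0.2]
gripper_width: 0.0114
finger_force: 51.2
```

```bash
cat > lip.py <<'E'
from h import *
import sys
n=sys.argv[1];c=cam('wrist');np.savez('/tmp/%s.npz'%n,**c)
s=env.read_state();M=R.from_quat(s['ee_rot']).as_matrix()
print('tcp',s['tool_pos'].round(4),'yaw',np.arctan2(M[1,1],M[0,1]).round(3),s['contact_force'].round(1),s['gripper_width'])
P=pts(c);hsv=cv2.cvtColor(c['frame'],cv2.COLOR_RGB2HSV);v,u=np.mgrid[:480,:640]
A=(P[...,:2]-[.5197,-.1035])@[.9902,.1395]
m=(abs(P[...,2]-.063)<.005)&(abs(A)<.01)&(P[...,1]>-.078)&(P[...,1]<.11)&(hsv[...,2]>105)&(hsv[...,1]<70)
X=np.array([ray(c,i,j,.063) for i,j in zip(u[m],v[m])])
Q=((X-s['tool_pos'])@M*1000)[:,:2]
L=cv2.fitLine(Q.astype(np.float32),cv2.DIST_HUBER,0,.1,.001).ravel()
print('lip n',m.sum(),'x range',Q[:,0].min(),Q[:,0].max(),'angle in tool',np.arctan(L[1]/L[0]),'y at tool x=0',L[3]-L[2]*L[1]/L[0], 'mid of yellow/lip y px check',np.percentile(Q[:,1],[5,95]))
# yellow clip
y=(hsv[...,0]>18)&(hsv[...,0]<32)&(hsv[...,1]>140)&(abs(P[...,2]-.0805)<.006)&(abs(A)<.02)
if y.sum()>20:
    Y=np.array([ray(c,i,j,.081) for i,j in zip(u[y],v[y])]);r=((Y-s['tool_pos'])@M*1000)[:,:2];print('yellow stripe ctr tool',(r.min(0)+r.max(0))/2,r.min(0),r.max(0))
z=c['range_z'];K=c['K']
p=np.stack([(u-K[0,2])/K[0,0]*z,(v-K[1,2])/K[1,1]*z,z,z*0+1],-1)@c['mount'].T*1000
t=(z>0)&(p[...,0]>12)&(p[...,0]<21)&(abs(p[...,1])<12)&(abs(p[...,2]+38)<4);print('clip top y',np.percentile(p[t][:,1],[2,98]).round(1),'z',np.median(p[t][:,2]).round(1))
cv2.imwrite('pics/%s.png'%n,c['frame'][:,:,::-1])
E
python3 lip.py w7
```

```text
tcp [ 0.5201 -0.1024  0.1407] yaw 0.14 [-0.6 -0.8 -0.2] 0.01197035243154429
lip n 704 x range 24.7476299914328 133.47347600854522 angle in tool 1.715131e-05 y at tool x=0 -0.2728069 mid of yellow/lip y px check [-1.96112892  1.42573038]
yellow stripe ctr tool [87.52013163 -0.8870387 ] [72.93786878 -7.22218437] [102.10239448   5.44810698]
clip top y [-6.6  6. ] z -37.4
```

View pics/w7.png

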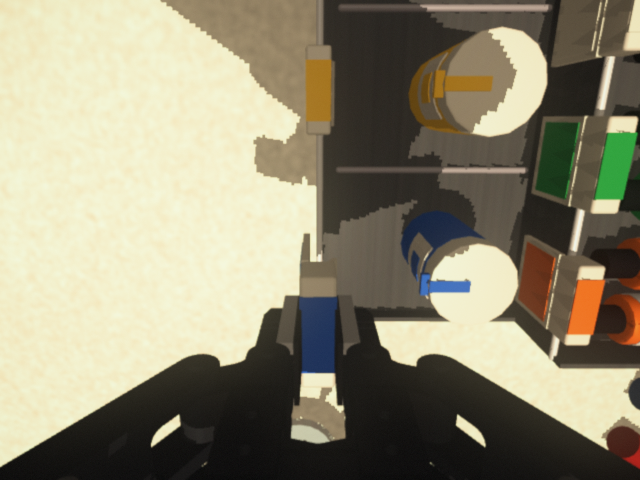

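The holder hangs in line with the lip (lip at column 319, clip at (318,330)). The yellow clip is 87.5 mm away, and the pot's stripe is level at (445,286). I'll descend.

Request:
{"op": "play_rows", "data": {
  "deltas": "0 0 0.8 0;0 0 2.2 0;0 0 3.8 0;0 0 5.4 0;0 0 6.8 0;0 0 7.5 0;0 0 7.8 0;0 0 7.8 0;0 0 7.8 0"
}}

```text
clock: 16.92
tool_pos: [0.521, -0.1032, 0.0636]
ee_rot: [0.656, 0.755, 0.0, 0.001]
contact_force: [0.9, -0.7, -0.7]
gripper_width: 0.0117
finger_force: 51.2
```

Request:
{"op": "play_rows", "data": {
  "deltas": "0 0 0.3 0;0 0 0.6 0;0 0 0.9 0;0 0 1.2 0;0 0 1.4 0;0 0 1.4 0"
}}

```text
clock: 17.42
tool_pos: [0.5199, -0.1029, 0.0483]
ee_rot: [0.656, 0.755, -0.0, -0.0]
contact_force: [-0.5, -0.2, -0.5]
gripper_width: 0.0116
finger_force: 51.2
```

Request:
{"op": "play_rows", "data": {
  "deltas": "0 0 0.15 0;0 0 0.3 0;0 0 0.45 0;0 0 0.6 0;0 0 0.6 0;0 0 0.6 0"
}}

```text
clock: 17.92
tool_pos: [0.5205, -0.1031, 0.0434]
ee_rot: [0.656, 0.755, 0.0, -0.0]
contact_force: [-1.8, 1.1, 4.7]
gripper_width: 0.0115
finger_force: 51.9
```

Contact at the expected height; press further.

Request:
{"op": "play_rows", "data": {
  "deltas": "0 0 0.15 0;0 0 0.3 0;0 0 0.3 0;0 0 0.3 0;0 0 0.3 0"
}}

```text
clock: 18.33
tool_pos: [0.5206, -0.103, 0.0432]
ee_rot: [0.656, 0.754, 0.001, -0.0]
contact_force: [-7.4, 3.7, 21.7]
gripper_width: 0.0117
finger_force: 54.3
```

```bash
python3 lip.py w8; python3 - <<'E'
from h import *
c=dict(np.load('/tmp/w8.npz'));s=cam('scene')
a=cv2.resize(c['frame'][150:400,180:480],(480,400));b=cv2.resize(s['frame'][215:325,230:370],(318,250),interpolation=cv2.INTER_CUBIC)
o=np.zeros((400,798,3),np.uint8);o[:,:480]=a;o[:250,480:]=b;cv2.imwrite('pics/fin.png',o[:,:,::-1])
print(env.read_state()['contact_force'],env.read_state()['torque'])
E
```

```text
tcp [ 0.5206 -0.103   0.0432] yaw 0.139 [-8.   2.3 23.1] 0.011758272743364606
lip n 1069 x range 25.472677168894627 65.07353690992123 angle in tool 0.004209962 y at tool x=0 -0.95713633 mid of yellow/lip y px check [-2.29296134  0.95706591]
yellow stripe ctr tool [88.4047239 -1.4507427] [73.46536805 -7.93556936] [103.34407974   5.03408395]
clip top y [-6.6  6. ] z -37.5
[-7.74127728  2.79839956 22.9023196 ] [0.55071835 1.69143745 0.0632305 ]
```

View pics/fin.png

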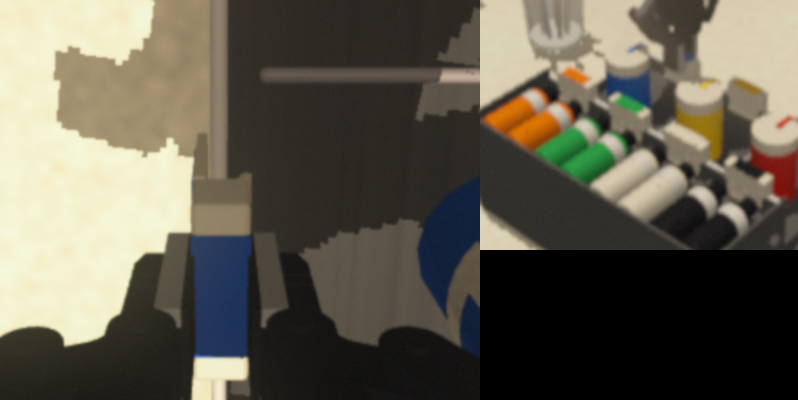

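The lip sits between panel and tongue at (218,150). The holder is home, with its top at 81 mm, pressed with 22 N and in line. The pot is undisturbed.

```bash
python3 -c "
from h import *
print(env.hand_in())"
```

```text
the job is handed in; nothing more can be done
None
```

The job is handed in with no verdict returned: by my last readings the blue pot faces front to about 0.07 rad, and the blue label holder is home on the lip in its bay, still held and pressed down with about 22 N.

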